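Slide the nail sample boards home on their rails

TASK

Two white nail sample boards lie on the rails of the stand, each still short of its place. With closed fingertips push each board by its trailing lip along its rails, without lifting it, until you feel it drop into the locating notches and it sits level with all four feet down. Leave the bottles, pots and tools around it as they are, and finish clear of everything.

Things in the scene. Friction and masses are not known exactly. Their poses are not given: they have to be found in the camera images.
- near_board: near sample board: white, 150 (x) x 84 mm, 0.3 to 0.65 kg, samples up to 21 mm above the origin; lies loose on its rails on four feet 10 mm high (16 mm long, at x = -55 and +55 mm). Origin: centre, at the underside of the feet; z up; x is the way it must slide. A lip across the trailing end (x -75 to -67 mm) rises to 36 mm above the origin; push its flat outer face.
- near_board_end (a point): middle of the outer face of the near board's trailing lip, 9 mm below the lip's top; axes as the board's (push along +x). Sliding takes roughly 1.5 to 5 N.
- near_track_home (a point): fixed home point of the near lane: the near board's origin lies here when its four feet have dropped into the notches. x: the way to slide; z up. Before, the board rides 7 mm above this point and starts 45 to 85 mm short. The four notches are 21 mm long and 7 mm deep, at x = -55 and +55 mm.
- near_track: fixed near track, 270 mm long (x, the way to slide) and 98 mm wide: two aluminium rails, tops 16 mm above the origin, between grey plastic side guides 31 mm high. Origin: centre of its underside, on the stand's base plate.
- far_board: far sample board: white, 150 (x) x 84 mm, 0.3 to 0.65 kg, samples up to 21 mm above the origin; lies loose on its rails on four feet 10 mm high (16 mm long, at x = -55 and +55 mm). Origin: centre, at the underside of the feet; z up; x is the way it must slide. A lip across the trailing end (x -75 to -67 mm) rises to 36 mm above the origin; push its flat outer face.
- far_board_end (a point): middle of the outer face of the far board's trailing lip, 9 mm below the lip's top; axes as the board's (push along +x). Sliding takes roughly 1.5 to 5 N.
- far_track_home (a point): fixed home point of the far lane: the far board's origin lies here when its four feet have dropped into the notches. x: the way to slide; z up. Before, the board rides 7 mm above this point and starts 45 to 85 mm short. The four notches are 21 mm long and 7 mm deep, at x = -55 and +55 mm.
- far_track: fixed far track, 270 mm long (x, the way to slide) and 98 mm wide: two aluminium rails, tops 16 mm above the origin, between grey plastic side guides 31 mm high. Origin: centre of its underside, on the stand's base plate.
- stand: fixed grey base plate 400 x 232 x 12 mm under both tracks, origin at the centre of its underside on the table, x axis the sliding direction (roughly to the robot's left, +y, turned up to 20 degrees either way); the lanes run side by side, centre lines 112 mm apart; the near lane lies on its +y side (towards the robot)
- polish_bottle: small dark red polish bottle with black cap, 27 mm wide, 63 mm high, standing on the stand's base plate between the lanes, beyond the forward ends of the tracks; loose, not part of the job; origin at the underside
- glitter_pot: small silver pot with black lid, 29 mm wide, 26 mm high, on the stand's base plate between the lanes, behind the rear ends of the tracks; loose, not part of the job; origin at the underside
- pump_bottle: white bottle with black pump top, 86 mm wide, 192 mm high, on the left of the table; loose, not part of the job; origin at the underside
- powder_jar: clear jar with black lid, 60 mm wide, 55 mm high, on the left of the table; loose, not part of the job; origin at the underside
- tip_cutter: cutter with pink handles lying on the left of the table, about 175 mm long, 18 mm high; loose, not part of the job; origin at the underside
- nail_file: grey nail file, 170 x 20 x 6 mm, lying on the right of the table; loose, not part of the job; origin at the underside
- tip_box: pale grey, see-through divided box of nail tips, 220 x 130 x 35 mm, on the right of the table, fixed; origin at the centre of its underside
Things that resemble listed ones, but are neither listed nor needed, are in the scene too. What is shaped like the near_board but blue is not meant.

How it is judged:
By the outcome, as a careful person would: the job done as asked, in the order asked, and still so for the second after the job is handed in, with the robot touching nothing.
It also fails if it takes over 45 s, if anything falls off the work surface, if the arm or the gripper's body presses on something with over 40 N, if the wrist force passes 120 N, or if a joint passes its speed limit or range.

ROBOT

A 7-joint arm with a two-finger parallel gripper is mounted at the origin on the work surface. World frame = base frame: x ahead of the robot, y to its left, z up, the work surface at z = 0. Lengths are in mm, angles in rad, forces in N, time in s.
With the tool pointing down it reaches from about 425 to 1025 mm from the base axis. Payload 9.4 kg.
Tool frame: the origin (TCP) lies at the very end of the fingers, on their centre line; the grasp point (between the pads) lies 19 mm behind it (manip.tcp_to_grasp is the distance from the TCP to the grasp point, in mm); z points along the fingers, y is the direction in which the jaws open and shut (so a half turn about z gives the same grasp; the last joint's range is limited). The gripper opens to 93 mm and grips with 3 to 60 N. Pads are 15 mm wide; open, the fingers measure 128 mm over their backs; the gripper's body (75 mm by 188 mm) begins 65 mm behind the grasp point.
Start: joints at [-0.077, 0.599, -0.003, 1.599, 0.002, 0.943, -0.08], TCP at [724.999, -0.008, 218.618] pointing down, gripper open.
Joint ranges: [-2.57, 2.57], [-0.35, 1.97], [-1.29, 1.29], [0.11, 2.56], [-1.05, 4.19], [0.11, 1.86], [-2.63, 2.63]. Speed limits (rad/s): [2.22, 2.22, 3.01, 3.01, 3.14, 3.14, 3.14].

INTERFACE

Orientations are given as a unit quaternion [x, y, z, w].
In Python, from cell import manip, vision gives the robot as it stands.
- The arm moves only by the shell command python3 -m crank 'ROWS' [FORCE]. ROWS is JSON, one flat list of numbers, 7 for each row, row after row: the shift along the tool's x, y, z as a fraction of full scale, then the turn, a rotation vector about the tool's x, y, z as a fraction of full scale, then the opening, from 0 (shut) to 1 (fully open). A call has 1 to 12 rows; each row is the pose to reach, as a shift and turn from the pose commanded when the call began, along the tool's axes at that moment; what a row does not reach only later rows make up. Full scale, the value 1, is 0.2 m for a shift and 90 degrees for a turn. A row lasts 1/12 s, in which the tool goes at most 41.7 mm and 7.16 degrees, less where a joint would pass 70% of its speed; a pose out of reach is approached as far as the arm can. A call with a number of a shift or a turn outside -1 to 1 is refused whole. A call with a gripper value outside its range is refused whole. The fingers move at their own pace and stop on an object; FORCE is the grip in N (left out, the last holds). Time passes only in rows, so rows that repeat a pose let the fingers close. It gives the time, the measured TCP pose, the force and the opening at its end, in the units of the state.
- manip.sense(): the state, without advancing time (a new reading comes with each control period).
- vision.get_image(name): name is "scene" or "side" or "wrist"; returns the picture (384x512x3 uint8, blue, green, red); there is no depth.
- vision.calibration(name): a dict with "fx", "fy", "cx", "cy" (pixels), "D" ([k1, k2, p1, p2, k3] as OpenCV has them; the pictures are not rectified), "rvec" (rotation vector, rad) and "tvec" (3), from world to camera coordinates, as OpenCV has them. Camera axes: x right, y down, z forward; pixel columns grow to the right and rows downward; lengths in mm; the calibration is good to about 2 mm. A picture is of the moment at which its call begins: read the wrist's pose just before it. calibration takes no time and is no camera call; for the wrist camera it gives the pose at the moment of the call.
- manip.job_done(): hands the job in, once; it reports no verdict.
The state is a dict: "time_s": time; "qpos": joint angles; "qd": joint speeds; "joint_efforts": joint torques, N m; "tcp_pos": TCP position; "eef_rot": TCP orientation; "contact_force": force on the tool from outside, world axes, zero at the start; "wrist_torque": the same for the moment, N m; "finger_gap": opening from 0.0 (shut) to 1.0 (fully open).
Only numpy, scipy, OpenCV 4.12 (cv2) and the standard library are available. Lean on these libraries where they do the work, as an engineer would, in place of code of your own. Each camera call takes 0.05 s, during which the arm holds its last target.

## Working session

There is one attempt and no reset: what is moved stays moved. The work goes in short steps, Python scripts to look and compute and a shell command to move; the robot and the scene stay as the last step left them, time stands still between calls to the robot, and variables do not carry over. Pictures are saved under pics/ and viewed, and the job is handed in when it is done.

```bash
mkdir -p pics; ls; python3 - <<'E'
from cell import manip, vision
import cv2
for n in ("scene","side","wrist"):
    c=vision.calibration(n); print(n,{k:[round(float(x),3) for x in __import__('numpy').ravel(v)] for k,v in c.items()})
    cv2.imwrite(f"pics/{n}0.png",vision.get_image(n))
s=manip.sense(); print(s)
E
```

```text
pics
scene {'fx': [375.548], 'fy': [375.548], 'cx': [263.846], 'cy': [195.174], 'D': [0.038, 0.0, 0.0, 0.0, 0.0], 'rvec': [2.05, 0.601, -0.325], 'tvec': [-436.485, -45.863, 1364.468]}
side {'fx': [372.957], 'fy': [372.957], 'cx': [252.955], 'cy': [192.13], 'D': [-0.069, 0.0, 0.0, 0.0, 0.0], 'rvec': [2.058, -0.74, 0.396], 'tvec': [-334.546, 252.176, 919.394]}
wrist {'fx': [282.577], 'fy': [282.577], 'cx': [251.709], 'cy': [188.068], 'D': [-0.022, 0.0, 0.0, 0.0, 0.0], 'rvec': [-2.88, -0.002, 0.001], 'tvec': [-724.811, -31.392, 389.62]}
{'time_s': 0.15, 'qpos': array([-0.07668881,  0.59994098, -0.00252238,  1.59994807,  0.00174978,
        0.94286437, -0.07981155]), 'qd': array([ 3.80327645e-04, -1.19033193e-03,  6.82131141e-04, -1.69421634e-03,
        4.44087089e-05, -9.40601520e-04, -4.98687934e-04]), 'joint_efforts': array([ 4.23705205e-03, -7.65584278e+01,  1.49971146e+00, -2.52563953e+01,
       -5.22377843e-02,  1.48844108e-02,  9.41959070e-05]), 'tcp_pos': array([ 7.24640492e+02, -1.57111233e-02,  2.17958200e+02]), 'eef_rot': array([ 7.07110641e-01,  7.07102685e-01, -4.37938233e-04, -3.79191258e-04]), 'contact_force': array([0.13033461, 0.69364037, 0.37324132]), 'wrist_torque': array([ 0.02882573, -0.01192412, -0.00958313]), 'finger_gap': 1.0004497212006005}
```

View pics/scene0.png

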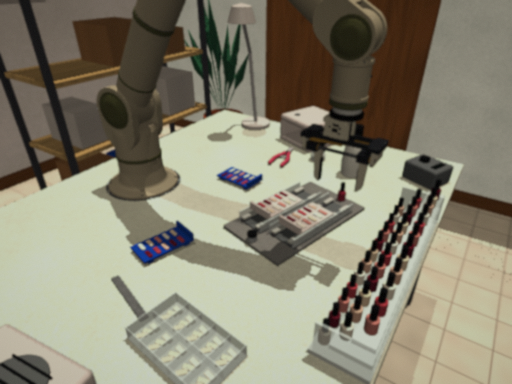

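View pics/side0.png

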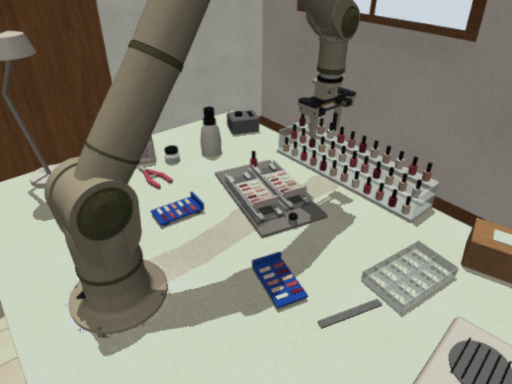

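View pics/wrist0.png

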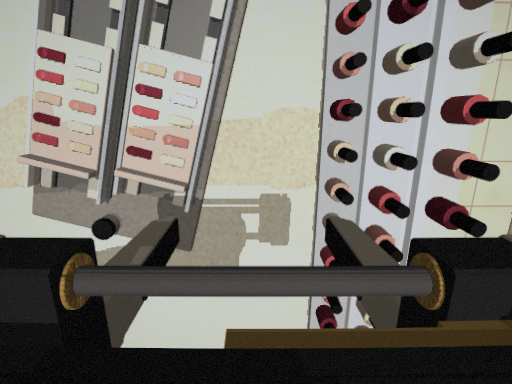

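The wrist view shows both boards with their trailing lips at the lower end: near about (18..95, 158..175) and far about (115..187, 170..190). The glitter pot is at (105,228). The blue boards are decoys. Next I'll enlarge the crop and measure.

```bash
cat > h.py <<'E'
import numpy as np, cv2
from cell import vision
def ray(cal,uv,z):
    K=np.array([[cal['fx'],0,cal['cx']],[0,cal['fy'],cal['cy']],[0,0,1.]])
    R=cv2.Rodrigues(np.array(cal['rvec'],float))[0]; t=np.array(cal['tvec'],float).ravel()
    n=cv2.undistortPoints(np.array(uv,float).reshape(-1,1,2),K,np.array(cal['D'],float)).reshape(-1,2)
    C=-R.T@t; d=np.c_[n,np.ones(len(n))]@R
    return C+d*((np.asarray(z)-C[2])/d[:,2])[:,None],C
E
python3 - <<'E'
import cv2
im=cv2.imread('pics/wrist0.png'); 
cv2.imwrite('pics/w0c.png',cv2.resize(im[0:260,0:260],None,fx=3,fy=3,interpolation=cv2.INTER_CUBIC)[:600] if 0 else cv2.resize(im[120:260,0:260],None,fx=3,fy=3,interpolation=cv2.INTER_CUBIC))
im=cv2.imread('pics/side0.png')
cv2.imwrite('pics/s0c.png',cv2.resize(im[80:250,180:350],None,fx=3.5,fy=3.5,interpolation=cv2.INTER_CUBIC))
E
```

```text
(no output)
```

View pics/w0c.png

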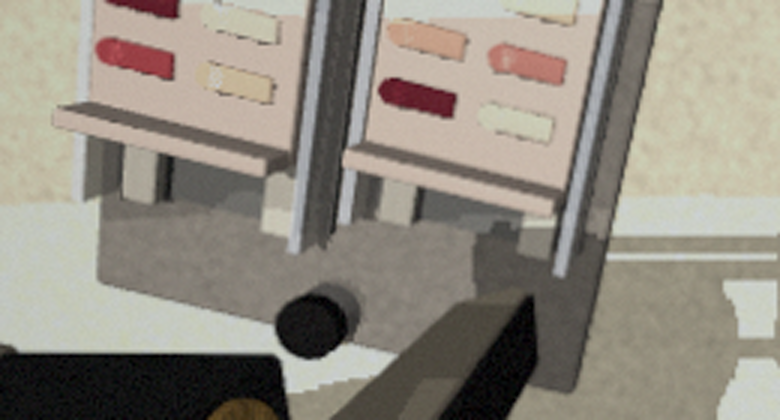

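View pics/s0c.png

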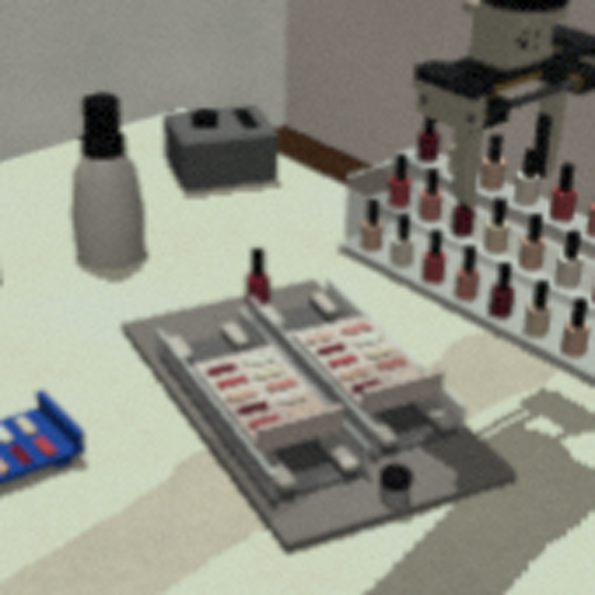

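```bash
python3 - <<'E'
from h import *
cal=vision.calibration('wrist')
P=lambda l:[(a/3,b/3+120) for a,b in l]
np.set_printoptions(precision=1,suppress=True)
for nm,l in (("near bot",[(55,130),(266,174)]),("near top",[(57,110),(268,160)]),("far bot",[(345,167),(553,215)]),("far top",[(350,150),(555,196)])):
    p,C=ray(cal,P(l),64.); d=p[1]-p[0]
    print(nm,p.tolist(),np.linalg.norm(d),np.degrees(np.arctan2(d[1],d[0])),p.mean(0))
print(C)
p,_=ray(cal,P([(98,283),(578,392),(660,0)]),12.);print("plate",p,np.linalg.norm(p[1]-p[0]),np.degrees(np.arctan2(*(p[1]-p[0])[1::-1])),np.degrees(np.arctan2(*(p[2]-p[1])[1::-1])))
p,_=ray(cal,P([(312,325)]),38.);print("pot top",p)
E
```

```text
near bot [[453.24721119927693, 14.969845865197563, 64.0], [534.1115785947078, -2.5528564523084754, 64.0]] 82.74110834869903 -12.226536701405102 [493.7   6.2  64. ]
near top [[455.70071591300535, 22.77223882505203, 64.0], [535.7281311307722, 3.0250847120807833, 64.0]] 82.42777008992965 -13.861115010674476 [495.7  12.9  64. ]
far bot [[565.6507075332055, 0.24185544914537616, 64.0], [645.5973099173523, -19.02133216187643, 64.0]] 82.23460117071333 -13.547225111929885 [605.6  -9.4  64. ]
far top [[568.4350882995069, 6.96365842917875, 64.0], [646.8489579067658, -11.315094567777493, 64.0]] 80.51613352557324 -13.12167557022551 [607.6  -2.2  64. ]
[725.1  71.2 384. ]
plate [[ 414.2  -67.4   12. ]
 [ 639.3 -122.7   12. ]
 [ 684.2   61.8   12. ]] 231.76348101447866 -13.804087620953094 76.32079815764757
pot top [[528.9 -77.1  38. ]]
```

Lip outer faces: near (494, 6) and far (606, -9). Slide direction is about 76.4° from +x. Checks: lip width ~82 (expected 84), plate width 232, lane spacing 112.5. Next I'll move in behind the near lip with the fingers shut and the tool turned.

```bash
python3 -m crank '[-0.02,-0.16,0,0,0,0.03,0, -0.04,-0.32,0,0,0,0.06,0, -0.06,-0.48,0,0,0,0.09,0, -0.08,-0.64,0,0,0,0.12,0, -0.1,-0.8,0,0,0,0.151,0, -0.125,-0.95,0,0,0,0.151,0, -0.125,-0.95,0,0,0,0.151,0, -0.125,-0.95,0,0,0,0.151,0, -0.125,-0.95,0,0,0,0.151,0, -0.125,-0.95,0,0,0,0.151,0]' 10
python3 - <<'E'
from h import *
from cell import manip
cal=vision.calibration('wrist')
cv2.imwrite('pics/w1.png',vision.get_image('wrist'))
cv2.imwrite('pics/s1.png',vision.get_image('side'))
s=manip.sense();from scipy.spatial.transform import Rotation as R
print(s['tcp_pos'],R.from_quat(s['eef_rot']).as_matrix().round(3),s['contact_force'],s['finger_gap'])
import pickle;pickle.dump(cal,open('c1.pkl','wb'))
E
```

```text
time_s: 0.98
tcp_pos: [536.3, -24.7, 218.6]
eef_rot: [0.786, 0.619, 0.0, 0.0]
contact_force: [0.0, 0.8, 0.4]
finger_gap: 0.332
[535.98547582 -24.77887909 218.35667466] [[ 0.235  0.972  0.   ]
 [ 0.972 -0.235 -0.   ]
 [-0.     0.    -1.   ]] [0.01376292 0.52260716 0.43949334] 0.24796854620098974
```

View pics/w1.png

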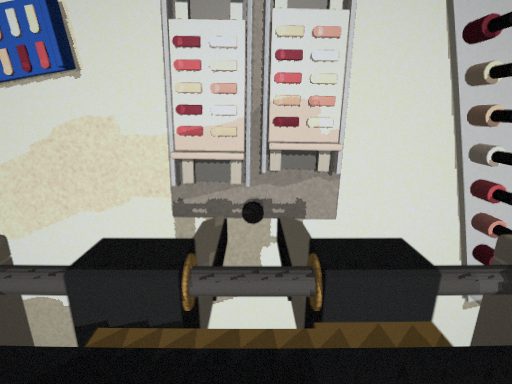

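View pics/s1.png

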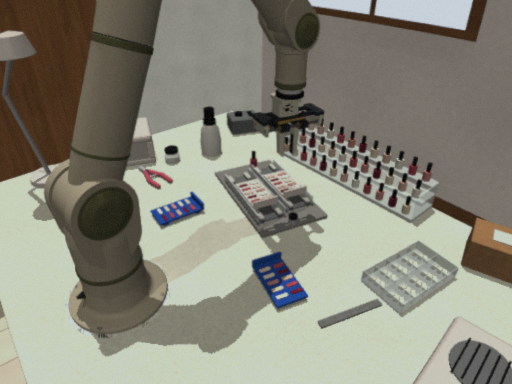

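The view is aligned now: near lip at (172..245, ~155), far lip at (268..342, ~147), pot at (252,212). I'll re-measure from this view.

```bash
python3 - <<'E'
import pickle
from h import *
np.set_printoptions(precision=1,suppress=True)
cal=pickle.load(open('c1.pkl','rb'))
im=cv2.imread('pics/w1.png')
cv2.imwrite('pics/w1c.png',cv2.resize(im[0:220,155:355],None,fx=2.7,fy=2.7,interpolation=cv2.INTER_CUBIC))
for u in (200,215,300,315): print(u,[int(x) for x in im[142:166,u].mean(1)])
for v in (156,147): print(v,[(u,int(x)) for u,x in enumerate(im[v,165:350].mean(1),165) if u<180 or 240<u<275 or u>335])
p,C=ray(vision.calibration('side'),[(211,154)],0.);print('pump',p)
E
```

```text
200 [196, 197, 200, 198, 199, 198, 197, 188, 149, 103, 147, 198, 199, 196, 197, 196, 168, 93, 58, 60, 81, 100, 101, 103]
215 [195, 196, 197, 200, 200, 199, 198, 196, 167, 102, 148, 196, 201, 199, 198, 196, 181, 125, 58, 59, 61, 84, 104, 106]
300 [120, 145, 197, 201, 199, 196, 194, 162, 76, 59, 56, 60, 59, 82, 105, 103, 103, 103, 105, 105, 103, 103, 103, 105]
315 [114, 142, 196, 201, 198, 197, 196, 173, 108, 59, 59, 57, 60, 64, 66, 83, 103, 102, 102, 105, 92, 64, 64, 65]
156 [(165, 202), (166, 205), (167, 201), (168, 164), (169, 136), (170, 153), (171, 183), (172, 195), (173, 193), (174, 195), (175, 195), (176, 194), (177, 195), (178, 196), (179, 196), (241, 201), (242, 202), (243, 174), (244, 117), (245, 84), (246, 162), (247, 177), (248, 182), (249, 191), (250, 126), (251, 113), (252, 119), (253, 116), (254, 118), (255, 116), (256, 118), (257, 115), (258, 119), (259, 122), (260, 81), (261, 93), (262, 165), (263, 186), (264, 187), (265, 190), (266, 130), (267, 106), (268, 92), (269, 64), (270, 170), (271, 187), (272, 187), (273, 184), (274, 182), (336, 86), (337, 85), (338, 190), (33
[... 210 characters left out ...]
, 192), (172, 191), (173, 150), (174, 135), (175, 180), (176, 195), (177, 195), (178, 199), (179, 195), (241, 196), (242, 198), (243, 183), (244, 101), (245, 60), (246, 163), (247, 177), (248, 176), (249, 186), (250, 129), (251, 111), (252, 116), (253, 114), (254, 119), (255, 113), (256, 116), (257, 110), (258, 111), (259, 95), (260, 76), (261, 67), (262, 162), (263, 178), (264, 177), (265, 175), (266, 114), (267, 68), (268, 57), (269, 163), (270, 194), (271, 197), (272, 197), (273, 193), (274, 193), (336, 199), (337, 197), (338, 197), (339, 199), (340, 197), (341, 201), (342, 175), (343, 171), (344, 213), (345, 210), (346, 212), (347, 213), (348, 212), (349, 212)]
pump [[593.6 464.3   0. ]]
```

View pics/w1c.png

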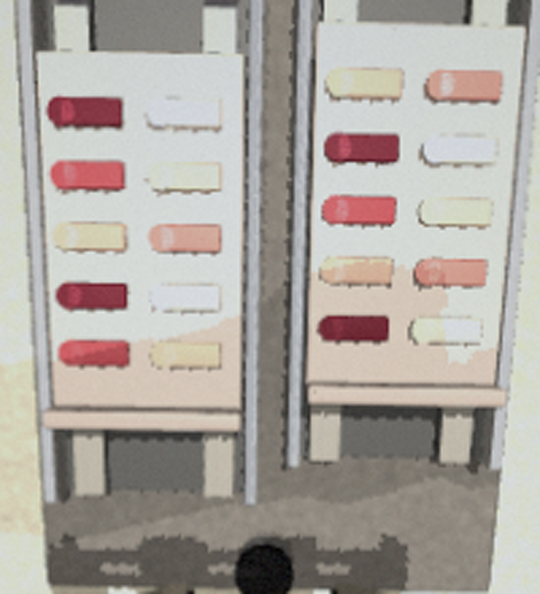

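```bash
python3 - <<'E'
import pickle
from h import *
np.set_printoptions(precision=1,suppress=True)
cal=pickle.load(open('c1.pkl','rb'))
d=np.array([.235,.972,0]);n=np.array([.972,-.235,0])
for nm,l in (('near',[(170.8,158.6),(243.8,158.9)]),('far',[(269,149.3),(342,149.7)])):
    p,C=ray(cal,l,64.); m=p.mean(0); m[2]=48
    print(nm,p[0],p[1],np.linalg.norm(p[1]-p[0]),m,'pre (30 behind)',m-30*d, 'along/lat',m@d,m@n)
pl=[(x/2.7+155,y/2.7) for x,y in [(50,500),(250,500),(293,466),(497,468)]]
p,C=ray(cal,pl,43.); print('guide ends',p,p@d,p@n)
E
```

```text
near [451.7  16.6  64. ] [532.9  -3.3  64. ] 83.59029414342831 [492.3   6.7  48. ] pre (30 behind) [485.2 -22.5  48. ] along/lat 122.15908453716179 476.9438288984212
far [563.3   0.7  64. ] [644.  -19.1  64. ] 83.08655140269492 [603.7  -9.2  48. ] pre (30 behind) [596.6 -38.4  48. ] along/lat 132.88236290168481 588.9218671194338
guide ends [[438.2 -18.   43. ]
 [528.2 -39.6  43. ]
 [551.1 -28.7  43. ]
 [641.9 -51.4  43. ]] [ 85.5  85.6 101.7 100.9] [430.1 522.7 542.4 636. ]
```

```bash
python3 -m crank '[-0.02,-0.12,0,0,0,0,0, -0.048,-0.25,0.1,0,0,0,0, -0.048,-0.25,0.25,0,0,0,0, -0.048,-0.25,0.4,0,0,0,0, -0.048,-0.25,0.55,0,0,0,0, -0.048,-0.25,0.65,0,0,0,0, -0.048,-0.25,0.75,0,0,0,0, -0.048,-0.25,0.82,0,0,0,0, -0.048,-0.25,0.852,0,0,0,0, -0.048,-0.25,0.852,0,0,0,0, -0.048,-0.25,0.852,0,0,0,0]'
python3 - <<'E'
from h import *
from cell import manip
cv2.imwrite('pics/s2.png',cv2.resize(vision.get_image('side')[80:250,180:350],None,fx=3.5,fy=3.5,interpolation=cv2.INTER_CUBIC))
s=manip.sense()
print(s['tcp_pos'],s['contact_force'],s['finger_gap'])
E
```

```text
time_s: 2.0
tcp_pos: [484.4, -22.6, 48.1]
eef_rot: [0.786, 0.618, -0.0, -0.0]
contact_force: [0.4, 0.1, 0.7]
finger_gap: 0.006
[484.63314032 -22.60830952  48.65759971] [0.13573925 0.09965711 0.23313089] 0.009130982494852362
```

View pics/s2.png

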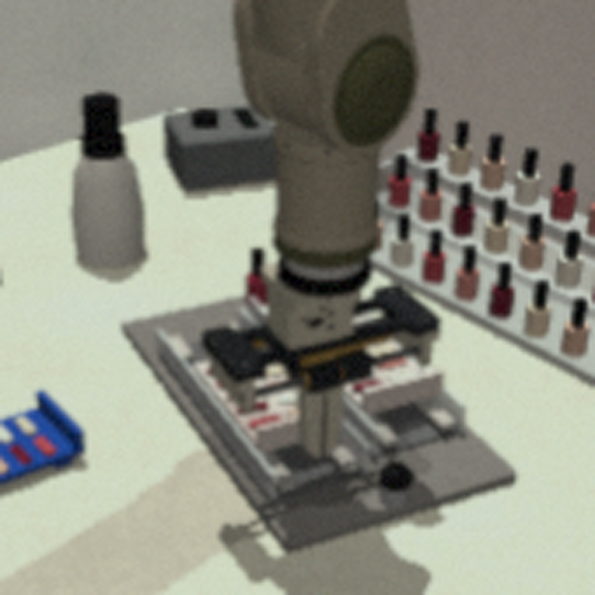

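The shut fingertips stand behind the near lip, inside the lane and clear of the pot. Next I'll advance to contact.

```bash
python3 -m crank '[0.02,0,0,0,0,0,0, 0.04,0,0,0,0,0,0, 0.06,0,0,0,0,0,0, 0.08,0,0,0,0,0,0, 0.09,0,0,0,0,0,0, 0.1,0,0,0,0,0,0, 0.11,0,0,0,0,0,0, 0.12,0,0,0,0,0,0, 0.13,0,0,0,0,0,0, 0.14,0,0,0,0,0,0, 0.15,0,0,0,0,0,0, 0.16,0,0,0,0,0,0]'
python3 -m crank '[0.01,0,0,0,0,0,0, 0.02,0,0,0,0,0,0, 0.03,0,0,0,0,0,0, 0.04,0,0,0,0,0,0, 0.05,0,0,0,0,0,0, 0.06,0,0,0,0,0,0]'
```

```text
time_s: 3.05
tcp_pos: [491.6, 8.4, 48.2]
eef_rot: [0.786, 0.618, -0.0, 0.0]
contact_force: [-0.7, -3.9, 3.7]
finger_gap: 0.002
time_s: 3.55
tcp_pos: [494.5, 20.4, 48.2]
eef_rot: [0.786, 0.618, -0.0, 0.0]
contact_force: [-0.3, -3.7, 2.7]
finger_gap: 0.006
```

Contact made: about 3.8 N while sliding. I'll keep going in slow steps and watch the force.

```bash
python3 -m crank '[0.01,0,0,0,0,0,0, 0.02,0,0,0,0,0,0, 0.03,0,0,0,0,0,0, 0.04,0,0,0,0,0,0, 0.05,0,0,0,0,0,0, 0.06,0,0,0,0,0,0]'
python3 -m crank '[0.01,0,0,0,0,0,0, 0.02,0,0,0,0,0,0, 0.03,0,0,0,0,0,0, 0.04,0,0,0,0,0,0]'
```

```text
time_s: 4.05
tcp_pos: [497.4, 32.0, 48.2]
eef_rot: [0.786, 0.618, -0.0, 0.0]
contact_force: [-0.7, -4.1, 3.1]
finger_gap: 0.004
time_s: 4.38
tcp_pos: [499.2, 39.8, 48.2]
eef_rot: [0.786, 0.618, -0.0, 0.0]
contact_force: [-0.9, -4.4, 2.7]
finger_gap: 0.006
```

```bash
python3 -m crank '[0.01,0,0,0,0,0,0, 0.02,0,0,0,0,0,0]' | grep -E "tcp|contact"
python3 -m crank '[0.01,0,0,0,0,0,0, 0.02,0,0,0,0,0,0]'| grep -E "tcp|contact"
```

```text
tcp_pos: [500.1, 43.7, 48.2]
contact_force: [-0.6, -3.3, 2.1]
tcp_pos: [501.2, 48.0, 48.1]
contact_force: [-1.2, -2.2, 2.6]
```

```bash
python3 -m crank '[0.01,0,0,0,0,0,0, 0.02,0,0,0,0,0,0]' | grep -E "tcp|contact"
```

```text
tcp_pos: [501.9, 51.5, 48.1]
contact_force: [-1.1, -8.3, 2.6]
```

```bash
python3 -m crank '[0.01,0,0,0,0,0,0, 0.02,0,0,0,0,0,0]' | grep -E "tcp|contact"
```

```text
tcp_pos: [501.8, 51.8, 48.2]
contact_force: [-2.5, -21.0, 6.5]
```

The force rose sharply to 21 N and motion stopped after about 53.5 mm, as if the feet had hit the notch ends. I'll back off and look.

```bash
python3 -m crank '[-0.04,0,0,0,0,0,0, -0.12,0,0,0,0,0,0, -0.2,0,0,0,0,0,0, -0.25,0,0,0,0,0,0, -0.25,0,-0.1,0,0,0,0, -0.25,0,-0.25,0,0,0,0, -0.25,0,-0.4,0,0,0,0, -0.25,0,-0.55,0,0,0,0, -0.25,0,-0.7,0,0,0,0, -0.25,0,-0.82,0,0,0,0, -0.25,0,-0.85,0,0,0,0, -0.25,0,-0.85,0,0,0,0]'
python3 - <<'E'
from h import *
from cell import manip
s=manip.sense();cal=vision.calibration('wrist');im=vision.get_image('wrist')
import pickle;pickle.dump(cal,open('c3.pkl','wb'))
cv2.imwrite('pics/w3.png',im)
cv2.imwrite('pics/w3c.png',cv2.resize(im[0:230,150:400],None,fx=2.6,fy=2.6,interpolation=cv2.INTER_CUBIC))
cv2.imwrite('pics/s3.png',cv2.resize(vision.get_image('side')[130:240,200:340],None,fx=5,fy=5,interpolation=cv2.INTER_CUBIC))
print(s['tcp_pos'],s['contact_force'])
E
```

```text
time_s: 6.05
tcp_pos: [492.2, 7.1, 220.0]
eef_rot: [0.786, 0.619, 0.002, 0.001]
contact_force: [0.1, -0.1, -1.0]
finger_gap: 0.001
[492.20643906   7.09004901 219.97324053] [ 0.10719599 -0.08326863 -0.9549429 ]
```

View pics/w3c.png

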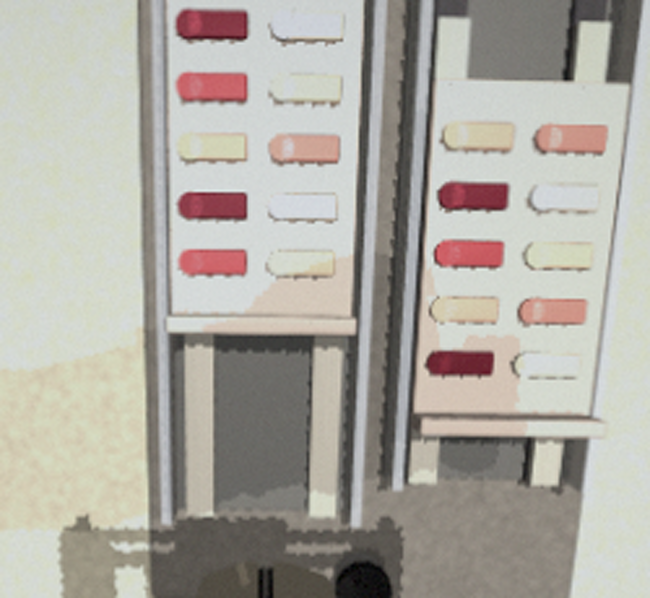

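View pics/s3.png

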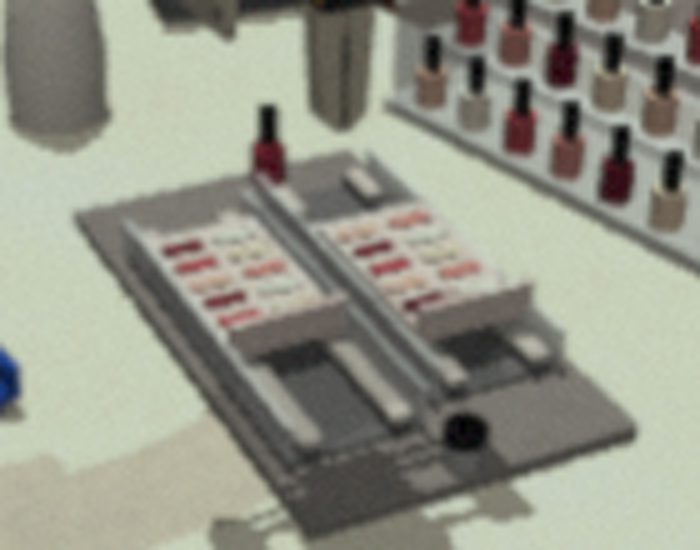

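```bash
python3 - <<'E'
import pickle
from h import *
np.set_printoptions(precision=1,suppress=True)
cal=pickle.load(open('c3.pkl','rb'));cs=vision.calibration('side')
im=vision.get_image('side')
K=np.array([[cs['fx'],0,cs['cx']],[0,cs['fy'],cs['cy']],[0,0,1.]])
big=cv2.resize(im[160:220,230:330],None,fx=8,fy=8,interpolation=cv2.INTER_CUBIC)
l={'near':[(214.6,127.7),(286.9,127.7)],'far':[(311.6,167),(382.6,167.5)]}
d=np.array([.235,.972,0])
for nm,q in l.items():
  for z,c in ((57.,(0,255,0)),(64.,(0,0,255))):
    p,_=ray(cal,q,z); print(nm,z,np.linalg.norm(p[1]-p[0]),p.mean(0),p.mean(0)@d)
    uv=cv2.projectPoints(p,np.array(cs['rvec'],float),np.array(cs['tvec'],float),K,np.array(cs['D'],float))[0].reshape(-1,2)
    for u,v in uv: cv2.drawMarker(big,(int((u-230+.5)*8),int((v-160+.5)*8)),c,cv2.MARKER_CROSS,14,1)
cv2.imwrite('pics/s4.png',big)
E
```

```text
near 57.0 82.57405337593778 [505.2  60.4  57. ] 177.41538313903948
near 64.0 80.8181595184928 [505.2  60.7  64. ] 177.75769906263787
far 57.0 84.92587927105188 [605.7 -11.   57. ] 131.6973228394062
far 64.0 83.11997507168729 [603.7  -9.1  64. ] 133.0118092932431
```

View pics/s4.png

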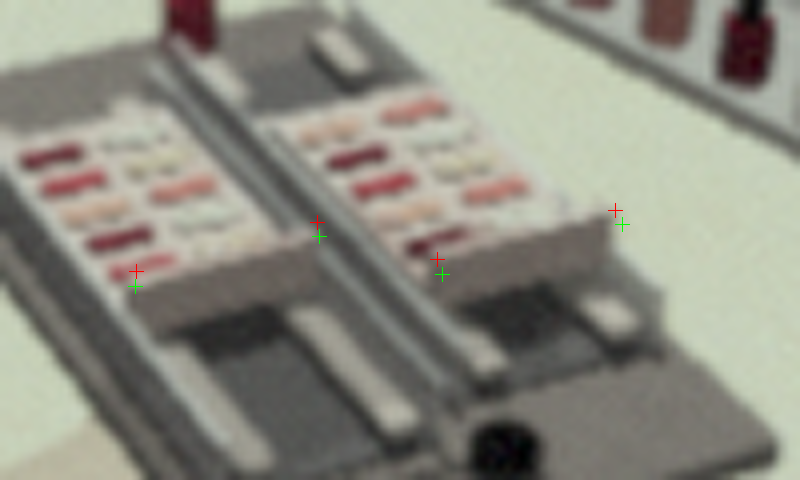

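```bash
python3 - <<'E'
from h import *
import pickle
cs=vision.calibration('side');cal=pickle.load(open('c3.pkl','rb'))
im=np.mean([vision.get_image('side').astype(float) for _ in range(3)],axis=0).mean(2)
K=np.array([[cs['fx'],0,cs['cx']],[0,cs['fy'],cs['cy']],[0,0,1.]])
l={'near':[(214.6,127.7),(286.9,127.7)],'far':[(311.6,167),(382.6,167.5)]}
for nm,q in l.items():
  E={}
  for z in (57.,64.):
    p,_=ray(cal,q,z);E[z]=cv2.projectPoints(p,np.array(cs['rvec'],float),np.array(cs['tvec'],float),K,np.array(cs['D'],float))[0].reshape(-1,2)
  for f in (.15,.3,.5,.7,.85):
    a=E[57.][0]*(1-f)+E[57.][1]*f; u=int(round(a[0]))
    v=[np.interp(u,E[z][:,0],E[z][:,1]) for z in (57.,64.)]
    v0=int(v[1])-3
    print(nm,u,'v57 %.1f v64 %.1f'%tuple(v),v0,[int(x) for x in im[v0:v0+12,u]])
E
```

```text
near 250 v57 194.4 v64 192.5 189 [186, 187, 169, 135, 151, 155, 110, 96, 97, 97, 97, 92]
near 253 v57 193.6 v64 191.7 188 [159, 166, 187, 188, 178, 151, 113, 98, 97, 96, 95, 88]
near 258 v57 192.2 v64 190.3 187 [172, 173, 186, 179, 171, 148, 104, 98, 96, 98, 96, 84]
near 263 v57 190.8 v64 189.0 185 [107, 116, 147, 167, 173, 163, 134, 103, 97, 98, 96, 96]
near 266 v57 190.0 v64 188.2 185 [90, 111, 121, 131, 145, 143, 103, 97, 96, 98, 96, 91]
far 288 v57 192.9 v64 190.9 187 [176, 140, 128, 150, 131, 101, 98, 96, 94, 90, 74, 54]
far 292 v57 191.8 v64 189.8 186 [189, 190, 174, 153, 126, 100, 99, 97, 95, 91, 75, 49]
far 296 v57 190.7 v64 188.7 185 [191, 196, 192, 168, 125, 101, 98, 97, 95, 90, 72, 48]
far 301 v57 189.3 v64 187.3 184 [191, 186, 184, 164, 112, 100, 98, 100, 102, 93, 83, 79]
far 304 v57 188.5 v64 186.4 183 [196, 190, 184, 166, 120, 101, 99, 97, 100, 98, 94, 90]
```

Checking the lip edge across the two views: the near lip top sits at 57 mm (dropped), the far one at 64 mm (still riding). Now the far lane.

```bash
python3 -m crank '[-0.03,0.15,0,0,0,0,0, -0.06,0.3,0,0,0,0,0, -0.098,0.45,0,0,0,0,0, -0.098,0.561,0,0,0,0,0, -0.098,0.561,0.12,0,0,0,0, -0.098,0.561,0.28,0,0,0,0, -0.098,0.561,0.44,0,0,0,0, -0.098,0.561,0.6,0,0,0,0, -0.098,0.561,0.74,0,0,0,0, -0.098,0.561,0.84,0,0,0,0, -0.098,0.561,0.86,0,0,0,0, -0.098,0.561,0.86,0,0,0,0]'
python3 - <<'E'
from h import *
from cell import manip
s=manip.sense();print(s['tcp_pos'],s['tcp_pos']@[.235,.972,0],s['tcp_pos']@[.972,-.235,0],s['contact_force'])
cv2.imwrite('pics/s5.png',cv2.resize(vision.get_image('side')[80:250,180:350],None,fx=3.5,fy=3.5,interpolation=cv2.INTER_CUBIC))
E
```

```text
time_s: 7.35
tcp_pos: [594.3, -38.9, 44.2]
eef_rot: [0.786, 0.618, -0.002, -0.001]
contact_force: [-0.4, 0.7, 0.8]
finger_gap: 0.005
[594.32146978 -38.88327877  44.15328312] 101.87099843309572 586.8180391420309 [-0.44748621  0.74748379  0.79875636]
```

View pics/s5.png

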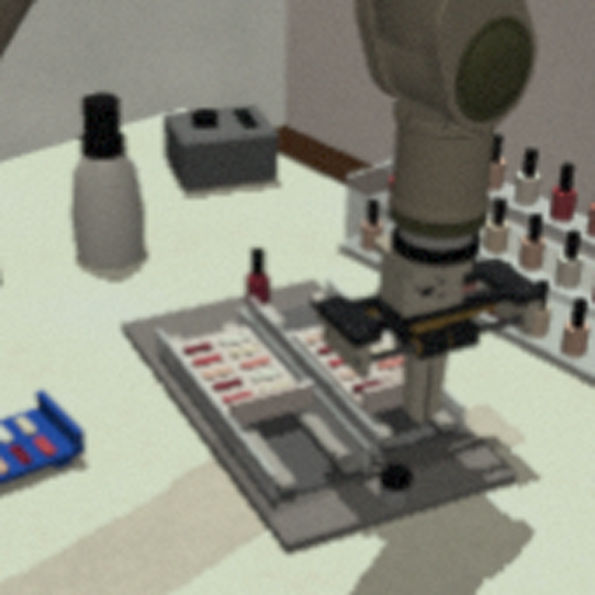

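z came out 4 mm low, so I'll raise it a little while advancing.

```bash
python3 -m crank '[0.01,0.01,-0.02,0,0,0,0, 0.03,0.01,-0.02,0,0,0,0, 0.05,0.01,-0.02,0,0,0,0, 0.07,0.01,-0.02,0,0,0,0, 0.085,0.01,-0.02,0,0,0,0, 0.1,0.01,-0.02,0,0,0,0, 0.11,0.01,-0.02,0,0,0,0, 0.12,0.01,-0.02,0,0,0,0, 0.13,0.01,-0.02,0,0,0,0, 0.14,0.01,-0.02,0,0,0,0, 0.15,0.01,-0.02,0,0,0,0, 0.16,0.01,-0.02,0,0,0,0]' | grep -E "tcp|contact"
python3 -m crank '[0.01,0,0,0,0,0,0, 0.02,0,0,0,0,0,0, 0.03,0,0,0,0,0,0, 0.04,0,0,0,0,0,0, 0.05,0,0,0,0,0,0, 0.06,0,0,0,0,0,0]' | grep -E "tcp|contact"
```

```text
tcp_pos: [605.1, -8.4, 50.2]
contact_force: [-0.5, -4.0, 3.2]
tcp_pos: [608.0, 3.6, 50.2]
contact_force: [-1.1, -3.9, 2.7]
```

```bash
python3 -m crank '[0.01,0,0.005,0,0,0,0, 0.02,0,0.01,0,0,0,0, 0.03,0,0.01,0,0,0,0, 0.04,0,0.01,0,0,0,0, 0.05,0,0.01,0,0,0,0, 0.06,0,0.01,0,0,0,0]' | grep -E "tcp|contact"
python3 -m crank '[0.01,0,0,0,0,0,0, 0.02,0,0,0,0,0,0, 0.03,0,0,0,0,0,0, 0.04,0,0,0,0,0,0]' | grep -E "tcp|contact"
```

```text
tcp_pos: [610.6, 15.8, 48.0]
contact_force: [-0.1, -1.9, -1.2]
tcp_pos: [612.6, 23.2, 48.2]
contact_force: [-0.4, -1.6, -1.6]
```

```bash
python3 -m crank '[0.01,0,0,0,0,0,0, 0.02,0,0,0,0,0,0]' | grep -E "tcp|contact"
```

```text
tcp_pos: [613.6, 27.0, 48.2]
contact_force: [0.2, -1.0, -0.7]
```

```bash
python3 -m crank '[0.01,0,0,0,0,0,0, 0.02,0,0,0,0,0,0]' | grep -E "tcp|contact"
```

```text
tcp_pos: [614.6, 30.9, 48.2]
contact_force: [0.3, -1.8, -1.2]
```

```bash
python3 -m crank '[0.01,0,0,0,0,0,0, 0.02,0,0,0,0,0,0]' | grep -E "tcp|contact"
```

```text
tcp_pos: [615.5, 34.7, 48.2]
contact_force: [-0.7, -1.8, -0.1]
```

```bash
python3 -m crank '[0.01,0,0,0,0,0,0, 0.02,0,0,0,0,0,0]' | grep -E "tcp|contact"
```

```text
tcp_pos: [616.5, 38.6, 48.3]
contact_force: [-0.5, -2.8, 0.0]
```

```bash
python3 -m crank '[0.01,0,0,0,0,0,0, 0.02,0,0,0,0,0,0]' | grep -E "tcp|contact"
```

```text
tcp_pos: [617.0, 41.0, 48.3]
contact_force: [-3.0, -9.6, 2.5]
```

```bash
python3 -m crank '[0.01,0,0,0,0,0,0]' | grep -E "tcp|contact"
```

```text
tcp_pos: [617.0, 41.1, 48.3]
contact_force: [-3.6, -15.2, 3.9]
```

```bash
python3 -m crank '[0.01,0,0,0,0,0,0]' | grep -E "tcp|contact"
```

```text
tcp_pos: [617.0, 41.2, 48.3]
contact_force: [-4.4, -19.5, 6.6]
```

The far board stopped hard after about 59.5 mm, close to the 58 mm I had extrapolated from the near lane. I'll back off, raise and check.

```bash
python3 -m crank '[-0.04,0,0,0,0,0,0, -0.12,0,0,0,0,0,0, -0.2,0,0,0,0,0,0, -0.25,0,0,0,0,0,0, -0.25,0,-0.1,0,0,0,0, -0.25,0,-0.25,0,0,0,0, -0.25,0,-0.4,0,0,0,0, -0.25,0,-0.55,0,0,0,0, -0.25,0,-0.7,0,0,0,0, -0.25,0,-0.82,0,0,0,0, -0.25,0,-0.85,0,0,0,0, -0.25,0,-0.85,0,0,0,0]'
python3 - <<'E'
from h import *
from cell import manip
import pickle
s=manip.sense();cal=vision.calibration('wrist');im=vision.get_image('wrist')
pickle.dump(cal,open('c6.pkl','wb'))
cv2.imwrite('pics/w6.png',im); cv2.imwrite('pics/w6c.png',cv2.resize(im[0:230,80:350],None,fx=2.6,fy=2.6,interpolation=cv2.INTER_CUBIC))
si=vision.get_image('side');cv2.imwrite('pics/s6.png',si)
cv2.imwrite('pics/s6c.png',cv2.resize(si[130:240,200:340],None,fx=5,fy=5,interpolation=cv2.INTER_CUBIC))
print(s['tcp_pos'],s['contact_force'])
for u in (110,150,170): pass
E
```

```text
time_s: 11.73
tcp_pos: [607.6, -1.9, 220.3]
eef_rot: [0.786, 0.619, 0.002, 0.001]
contact_force: [0.5, 0.1, 0.1]
finger_gap: 0.006
[607.64609377  -1.87185526 220.34963491] [0.47278457 0.11612064 0.05036452]
```

View pics/w6c.png

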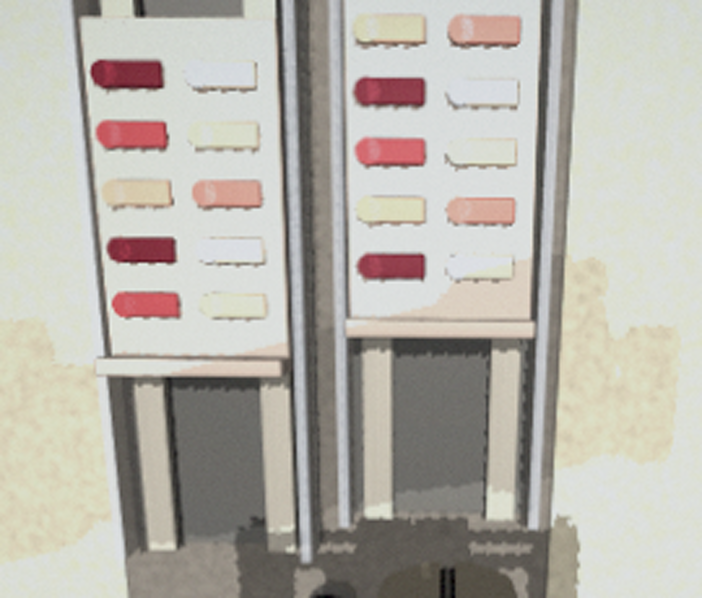

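View pics/s6c.png

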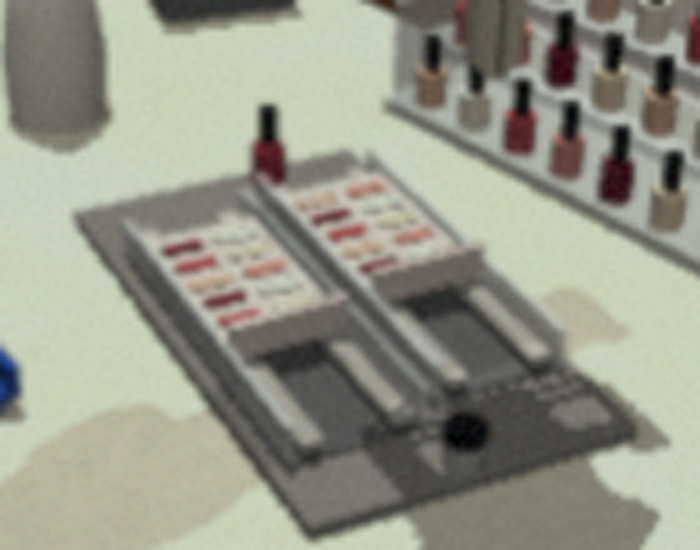

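```bash
python3 - <<'E'
from h import *
import pickle
cs=vision.calibration('side');cal=pickle.load(open('c6.pkl','rb'))
w=cv2.imread('pics/w6.png').astype(float).mean(2)
for u in (125,150,180,220,250,278): 
    a=w[:,u]; r=range(120,152); print(u,[int(a[v]) for v in (range(140,150) if u<200 else range(124,136))])
im=np.mean([vision.get_image('side').astype(float) for _ in range(3)],axis=0).mean(2)
K=np.array([[cs['fx'],0,cs['cx']],[0,cs['fy'],cs['cy']],[0,0,1.]])
l={'near':[(117.3,144.2),(188,144.4)],'far':[(213.2,128.6),(285.4,128.9)]}
for nm,q in l.items():
  E={}
  for z in (57.,64.):
    p,_=ray(cal,q,z);print(nm,z,np.linalg.norm(p[1]-p[0]).round(1),p.mean(0).round(1),(p.mean(0)@[.235,.972,0]).round(1))
    E[z]=cv2.projectPoints(p,np.array(cs['rvec'],float),np.array(cs['tvec'],float),K,np.array(cs['D'],float))[0].reshape(-1,2)
  for f in (.15,.3,.5,.7,.85):
    a=E[57.][0]*(1-f)+E[57.][1]*f; u=int(round(a[0]))
    v=[np.interp(u,*E[z].T) for z in (57.,64.)]
    v0=int(v[1])-2; c=im[v0:v0+10,u]; i=[k for k in range(9) if c[k]>=130>c[k+1]]
    print(nm,u,'v57 %.1f v64 %.1f'%tuple(v),[round(v0+k+(c[k]-130)/(c[k]-c[k+1]),1) for k in i])
E
```

```text
125 [217, 219, 217, 208, 143, 89, 88, 94, 93, 89]
150 [219, 215, 201, 191, 147, 57, 62, 58, 58, 76]
180 [204, 206, 204, 201, 169, 100, 92, 98, 123, 162]
220 [218, 205, 205, 202, 192, 145, 101, 110, 108, 107, 105, 143]
250 [208, 209, 206, 205, 197, 158, 74, 63, 64, 64, 62, 63]
278 [208, 208, 209, 204, 203, 177, 120, 110, 110, 113, 154, 196]
near 57.0 82.4 [505.4  59.9  57. ] 177.0
near 64.0 80.6 [507.9  60.   64. ] 177.7
near 250 v57 194.5 v64 192.5 [np.float64(194.7)]
near 253 v57 193.6 v64 191.7 [np.float64(193.7)]
near 258 v57 192.3 v64 190.3 [np.float64(192.4)]
near 263 v57 191.0 v64 189.0 [np.float64(191.2)]
near 266 v57 190.1 v64 188.2 [np.float64(190.4)]
far 57.0 82.6 [618.7  50.7  57. ] 194.6
far 64.0 80.9 [618.8  51.   64. ] 195.0
far 278 v57 183.5 v64 181.7 [np.float64(181.3), np.float64(183.5)]
far 281 v57 182.7 v64 180.9 [np.float64(183.0)]
far 286 v57 181.4 v64 179.6 [np.float64(181.6)]
far 290 v57 180.3 v64 178.5 [np.float64(180.5)]
far 293 v57 179.5 v64 177.7 [np.float64(179.7)]
```

Both lip tops now sit at 57 mm along their whole width. To check that the fronts are down too, I'll move higher and forward so the wrist camera sees the whole boards.

```bash
python3 -m crank '[0,-0.05,-0.1,0,0,0,0, 0.1,-0.15,-0.2,0,0,0,0, 0.2,-0.25,-0.3,0,0,0,0, 0.25,-0.28,-0.35,0,0,0,0, 0.25,-0.28,-0.35,0,0,0,0, 0.25,-0.28,-0.35,0,0,0,0, 0.25,-0.28,-0.35,0,0,0,0, 0.25,-0.28,-0.35,0,0,0,0]'
python3 - <<'E'
from h import *
from cell import manip
import pickle
cal=vision.calibration('wrist');im=vision.get_image('wrist');cs=vision.calibration('side');si=vision.get_image('side')
pickle.dump((cal,cs),open('c7.pkl','wb'));cv2.imwrite('pics/w7.png',im);cv2.imwrite('pics/s7.png',si)
cv2.imwrite('pics/s7c.png',cv2.resize(si[140:215,210:310],None,fx=8,fy=8,interpolation=cv2.INTER_CUBIC))
s=manip.sense();print(s['tcp_pos'],s['time_s'])
E
```

```text
time_s: 12.65
tcp_pos: [563.9, 57.9, 286.8]
eef_rot: [0.786, 0.618, -0.001, -0.0]
contact_force: [0.1, -0.2, 0.7]
finger_gap: 0.008
[563.87565083  58.1732716  287.10094078] 12.75
```

View pics/w7.png

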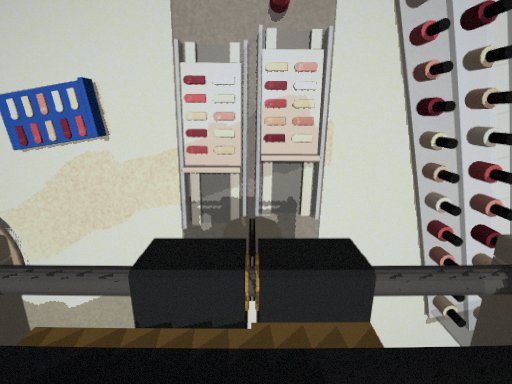

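View pics/s7c.png

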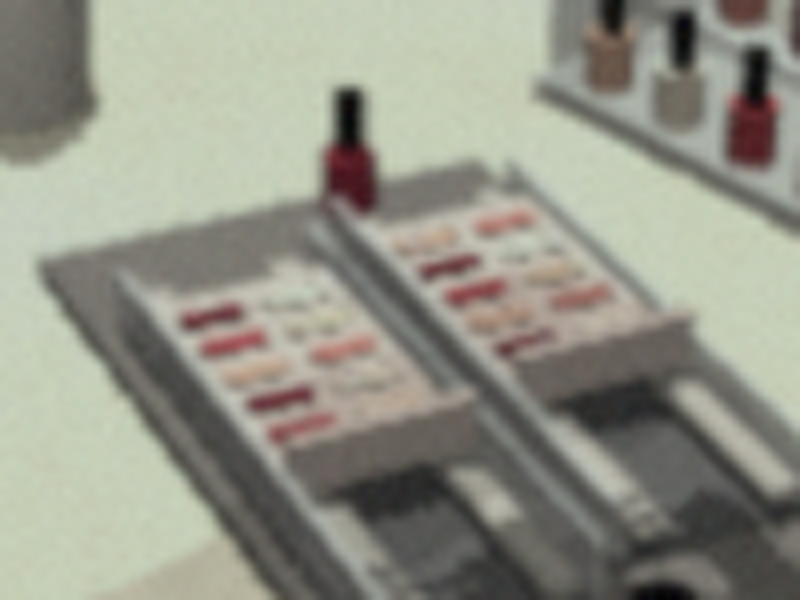

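Both boards show fully in this wrist view, with red samples near at (195,80), (195,98), (196,133) and far at (275,86), (275,104). I'll triangulate them across the two views.

```bash
python3 - <<'E'
from h import *
import pickle
cal,cs=pickle.load(open('c7.pkl','rb'))
w=cv2.imread('pics/w7.png').astype(int);s=cv2.imread('pics/s7.png').astype(int)
def blobs(im,x0,x1,y0,y1,th):
    wgt=np.clip(im[...,2]-im[...,1]-th,0,None); m=np.zeros(wgt.shape,np.uint8); m[y0:y1,x0:x1]=wgt[y0:y1,x0:x1]>0
    n,lab,st,c=cv2.connectedComponentsWithStats(m)
    o=[]
    for i in range(1,n):
        if st[i,4]>=8: v,u=np.where(lab==i); g=wgt[v,u]; o.append((round((u*g).sum()/g.sum(),1),round((v*g).sum()/g.sum(),1),int(st[i,4])))
    return o
W=blobs(w,182,322,58,158,25);S=blobs(s,228,296,164,197,20)
print(W);print(S)
def P(c):
    return np.c_[cv2.Rodrigues(np.array(c['rvec'],float))[0],np.array(c['tvec'],float).ravel()]
def un(c,p):
    K=np.array([[c['fx'],0,c['cx']],[0,c['fy'],c['cy']],[0,0,1.]]);return cv2.undistortPoints(np.array(p,float).reshape(1,1,2),K,np.array(c['D'],float)).reshape(2,1)
for a in W:
    best=[]
    p0,_=ray(cal,[a[:2]],40.)
    for b in S:
        X=cv2.triangulatePoints(P(cal),P(cs),un(cal,a[:2]),un(cs,b[:2])).ravel();X=X[:3]/X[3]
        r=np.linalg.norm(np.cross(*[0,0]) if 0 else 0)
        q=P(cs)@np.r_[X,1];e=np.linalg.norm(q[:2]/q[2]-un(cs,b[:2]).ravel())*373
        if e<2 and 20<X[2]<65: print(a,b,X.round(1),round(e,2),'along %.1f lat %.1f'%(X@[.235,.972,0],X@[.972,-.235,0]))
E
```

```text
[(np.float64(306.9), np.float64(66.9), 166), (np.float64(280.8), np.float64(70.0), 12), (np.float64(193.8), np.float64(79.5), 172), (np.float64(275.7), np.float64(84.6), 177), (np.float64(194.8), np.float64(97.6), 173), (np.float64(275.1), np.float64(102.8), 183), (np.float64(224.1), np.float64(115.8), 157), (np.float64(275.8), np.float64(121.3), 136), (np.float64(303.2), np.float64(120.7), 167), (np.float64(196.1), np.float64(132.5), 160), (np.float64(274.2), np.float64(137.4), 162), (np.float64(196.7), np.float64(149.3), 171)]
[(np.float64(254.4), np.float64(164.4), 10), (np.float64(272.4), np.float64(167.3), 15), (np.float64(265.9), np.float64(172.6), 13), (np.float64(269.0), np.float64(176.0), 21), (np.float64(282.0), np.float64(176.7), 16), (np.float64(235.9), np.float64(179.0), 14), (np.float64(272.3), np.float64(179.1), 14), (np.float64(238.8), np.float64(182.3), 22), (np.float64(274.3), np.float64(182.4), 9), (np.float64(252.5), np.float64(183.1), 17), (np.float64(244.7), np.float64(189.3), 16), (np.float64(247.2), np.float64(192.8), 25)]
(np.float64(306.9), np.float64(66.9),
[... 2197 characters left out ...]
1.9] 0.05 along 232.3 lat 455.0
(np.float64(196.1), np.float64(132.5), 160) (np.float64(247.2), np.float64(192.8), 25) [498.1 115.4  30.1] 1.49 along 229.3 lat 457.0
(np.float64(274.2), np.float64(137.4), 162) (np.float64(272.3), np.float64(179.1), 14) [599.6  90.1  55.4] 1.45 along 228.4 lat 561.7
(np.float64(274.2), np.float64(137.4), 162) (np.float64(274.3), np.float64(182.4), 9) [602.6  86.9  42.2] 0.59 along 226.0 lat 565.3
(np.float64(196.7), np.float64(149.3), 171) (np.float64(244.7), np.float64(189.3), 16) [489.3 100.   53.8] 1.83 along 212.2 lat 452.1
(np.float64(196.7), np.float64(149.3), 171) (np.float64(247.2), np.float64(192.8), 25) [490.3  96.1  42.3] 0.32 along 208.6 lat 454.0
```

All the sample tops triangulate to 41–42 mm, front and rear, left and right. The expected height when seated is 21 + 21 = 42, so both boards are level and down. The arm is well clear, and I'm handing in.

```bash
python3 -c "
from cell import manip
s=manip.sense();print(s['time_s'],s['contact_force'],abs(s['qd']).max());print(manip.job_done())"
```

```text
12.75 [-0.79568209  0.39522346  0.47780114] 0.005622197935711823
the job is handed in; nothing more can be done
None
```

Both boards are seated in their notches, and I handed the job in at 12.75 s with the arm clear. I pushed the near board first, then the far one, each by its trailing lip with shut fingertips.

- **Near board:** it slid about 53.5 mm at roughly 4 N, then stopped hard at about 21 N.
- **Far board:** it slid about 59.5 mm at roughly 2–4 N, then stopped hard at about 20 N.

**Final checks:**
- **Lips:** both lip tops measured 57 mm high along their whole width, which is the seated height. The far lip measured 64 mm before its push.
- **Samples:** the sample tops I could match in both views are at 41–42 mm from front to rear on both boards (42 mm expected), so both sit level.
- **Surroundings:** the polish bottle and glitter pot look undisturbed in the pictures. I did not measure their positions again.
- **Arm:** it finished about 230 mm above the boards, with no contact force beyond sensor noise.

No check failed. The only deviation was the descent to the far lane, which ended 4 mm low without touching anything. I corrected that before pushing.

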